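Turn the serving board over in its drying rack

ROBOT

A 6-joint arm with a two-finger parallel gripper is mounted at the origin on a cart in front of the work surface, level with it; the furniture and walls round the work are solid. World frame = base frame: x ahead of the robot, y to its left, z up, the work surface at z = 0. Lengths are in m, angles in rad, forces in N, time in s.
With the tool pointing down it reaches from about 0.3 to 0.75 m from the base axis. Payload 8.5 kg.
Tool frame: the origin (TCP) lies on the centre line of the jaws, within the pads' length; the fingertips stand 11 mm ahead of it and the grasp point (between the pads) lies 8 mm behind it; z points along the fingers, y is the direction in which the jaws open and shut (so a half turn about z gives the same grasp; the last joint's range is limited). The gripper opens to 88 mm and grips with 3 to 60 N. Pads are 18 mm wide; open, the fingers measure 123 mm over their backs; the gripper's body (75 mm by 187 mm) begins 45 mm behind the grasp point.
Start: joints at [-1.32, 0.381, 1.297, -0, 1.464, -0.215], TCP at [0.247, -0.491, 0.25] pointing down, gripper open.
Joint ranges: [-3.11, 3.11], [-0.89, 2.33], [0.22, 2.48], [-1.42, 4.56], [0.17, 2.85], [-2.88, 2.88]. Speed limits (rad/s): [2.39, 2.39, 3.14, 3.14, 3.14, 3.14].

INTERFACE

Orientations are given as a 3x3 rotation matrix whose columns are the frame's x, y, z axes.
In Python, from workcell import r, capture, calibration, workorder, search_frame, cut_out gives the robot as it stands.
- The arm moves only by the shell command python3 -m creep 'ROWS' [OPENING] [FORCE]. ROWS is JSON, a list of rows, each a list of 2 entries, a list of its own where there are three numbers: the shift along the tool's x, y, z in m, then the turn about the tool's z in rad. In form: [[[tx, ty, tz], spin], ...]. A call has 1 to 20 rows; each row is the pose to reach, as a shift and turn from the pose commanded when the call began, along the tool's axes at that moment; what a row does not reach only later rows make up. A row lasts 1/12 s, in which the tool goes at most 41.7 mm and 7.16 degrees, less where a joint would pass 70% of its speed; a pose out of reach is approached as far as the arm can. A call with a gripper value outside its range is refused whole. OPENING is the opening, from 0 (shut) to 1 (fully open), set as the call begins (- or left out, the last holds). The fingers move at their own pace and stop on an object; FORCE is the grip in N (left out, the last holds). Time passes only in rows, so rows that repeat a pose let the fingers close. It gives the time, the measured TCP pose, the force and the opening at its end, in the units of the state.
- r.sense(): the state, without advancing time (a new reading comes with each control period).
- capture(name): name is "side" or "top" or "wrist"; returns the picture (400x640x3 uint8, red, green, blue); there is no depth.
- calibration(name): a dict with "fx", "fy", "cx", "cy" (pixels), "R" (3x3) and "t" (3): a world point X has camera coordinates R X + t. Camera axes: x right, y down, z forward; pixel columns grow to the right and rows downward; lengths in m; the calibration is good to about 2 mm. The wrist camera is an equidistant fisheye: a pixel r from the principal point sees the ray r / f radians off the axis. A picture is of the moment at which its call begins: read the wrist's pose just before it. calibration takes no time and is no camera call; for the wrist camera it gives the pose at the moment of the call.
- workorder.close_job(): hands the job in, once; it reports no verdict.
Trained networks look in the newest picture that a camera, given by its name, has taken for a name from the list of things; names that differ only in an ending like _2 or _b are one class to them, and where a whole thing is asked for, a point or a joint stands for the part that bears it (a point fixed in the world has none). Each returns a list of dicts, best first, with "conf" (0 to 1); they miss things now and then, are a little off and sometimes report something else, mostly with a low value. They report only what shows in the picture. A call takes as long as a camera call. They do not tell look-alikes from the thing itself.
- search_frame(camera, query): "xyz" ([x, y, z] in m, in world coordinates, good to about 4 mm: the middle of the surface that is visible of it).
- cut_out(camera, query): "pixels" (400x640 bool, what is visible of it).
The state is a dict: "time_s": time; "joints": joint angles; "qvel": joint speeds; "tau": joint torques, N m; "tcp_pos": TCP position; "orientation": TCP orientation; "force": force on the tool from outside, world axes, zero at the start; "torque": the same for the moment, N m; "opening": finger opening in m.
Only numpy, scipy, OpenCV 4.12 (cv2) and the standard library are available. Lean on these libraries where they do the work, as an engineer would, in place of code of your own. Each camera call takes 0.05 s, during which the arm holds its last target.

TASK

Two wooden serving boards lean side by side in the steel drying rack, and both should dry with their grooved face outward (up and away from the bars they lean on). One was put in the wrong way round and shows its plain face: turn that board over and stand it back in its own half of the rack, on its short edge as before, leaning on the bars with the groove outward. Leave the other board and the things standing around where they are.

Things in the scene. Friction and masses are not known exactly. Their poses are not given: they have to be found in the camera images.
- rack: Fixed steel-rod drying rack, 272 mm along its y, 155 along x. Origin on the worktop under its middle, z up, open front to -x. Boards stand on a sloping ledge and lean back 35 degrees from vertical (upper edge towards +x) on two round bars along y. Two places, centred at y = -66 and +66 mm, a 16 mm pin between them. A board at rest has its centre at (7, +-66, 102) mm.
- ledge (a point): Where the rack's ledge meets the back, mid-length; axes as rack. From here the slope rises along (0.574, 0, 0.819), outward normal (-0.819, 0, 0.574). The bars touch the slope 22 and 82 mm up; no part of the rack is more than 91 mm up, so the upper 59 mm of a board is free on both faces. Ledge 32 mm deep along the normal, with a 14 mm high lip in front.
- board_turned: The board standing the wrong way round, its plain face outward; in either of the two places. Wood, 150 x 110 x 14 mm, 0.17 kg. One broad face is plain; the other has a juice groove 10 mm wide, 5 deep, all round, 13 mm in from the edges. Origin at its centre; x along the 150 mm length, y along the width, z out of the grooved face.
- board_right: The board standing the right way round, its grooved face outward; in the other place. Wood, 150 x 110 x 14 mm, 0.17 kg. One broad face is plain; the other has a juice groove 10 mm wide, 5 deep, all round, 13 mm in from the edges. Origin at its centre; x along the 150 mm length, y along the width, z out of the grooved face.
- ramekin_0: Bystander: small white ramekin, 69 mm across, 38 mm high, in front of the rack. Origin under its centre, z up.
- shot_glass: Bystander: clear shot glass, 48 mm across, 61 mm high, in front of the rack. Origin under its centre, z up.
- spoon_1: Bystander: steel teaspoon lying flat, 132 x 26 x 9 mm, in front of the rack. Origin under its centre, x along its length.
- salt_shaker: Bystander: salt shaker, 44 mm across, 90 mm high, behind the rack. Origin under its centre, z up.
- tin_small: Bystander: small food tin, 58 mm across, 72 mm high, at the back of the worktop. Origin under its centre, z up.
Things that resemble listed ones, but are neither listed nor needed, are in the scene too. Leave any yellow look-alike of the board_right alone.

How it is judged:
By the outcome, as a careful person would: the job done as asked, in the order asked, and still so for the second after the job is handed in, with the robot touching nothing.
It also fails if it takes over 43 s, if anything falls off the work surface, if the arm or the gripper's body presses on something with over 40 N, if the wrist force passes 120 N, or if a joint passes its speed limit or range.

## Working session

There is one attempt and no reset: what is moved stays moved. The work goes in short steps, Python scripts to look and compute and a shell command to move; the robot and the scene stay as the last step left them, time stands still between calls to the robot, and variables do not carry over. Pictures are saved under pics/ and viewed, and the job is handed in when it is done.

```bash
ls; mkdir -p pics; cat > h.py <<'E'
import numpy as np,cv2
from workcell import r,capture,calibration,workorder,search_frame,cut_out
def save(n,f):
    im=capture(n); cv2.imwrite('pics/'+f,im[:,:,::-1]); return im
def proj(n,X,c=None):
    c=c or calibration(n); X=np.atleast_2d(X); p=X@np.array(c['R']).T+np.array(c['t'])
    if n=='wrist':
        rr=np.hypot(p[:,0],p[:,1]); th=np.arctan2(rr,p[:,2]); return np.c_[c['cx']+c['fx']*th*p[:,0]/rr,c['cy']+c['fy']*th*p[:,1]/rr]
    return np.c_[c['cx']+c['fx']*p[:,0]/p[:,2],c['cy']+c['fy']*p[:,1]/p[:,2]]
E
python3 - <<'E'
from h import *
s=r.sense();print(s)
for n in['side','top','wrist']:
    save(n,n+'0.png')
    c=calibration(n);print(n,c)
    if n!='wrist':
        for q in ['rack','board_turned','board_right','ramekin_0','shot_glass','spoon_1','salt_shaker','tin_small']:
            print(n,q,[(np.round(d['xyz'],3).tolist(),round(d['conf'],2)) for d in search_frame(n,q)])
print(r.sense()['time_s'])
E
```

```text
pics
{'time_s': 0.0, 'joints': array([-1.32027637e+00,  3.81170995e-01,  1.29824439e+00, -2.99531362e-06,
        1.46358149e+00, -2.15289007e-01]), 'qvel': array([ 7.01450998e-04, -4.05302737e-04, -7.29429044e-05,  1.90425928e-03,
       -5.43209024e-04,  1.02272860e-03]), 'tau': array([-1.51257631e-03, -4.37930560e+01, -2.24556291e+01,  7.12176925e-02,
        3.51712969e-02, -1.09898954e-04]), 'tcp_pos': array([ 0.24696688, -0.49114318,  0.2491567 ]), 'orientation': array([[ 8.93458424e-01,  4.49145769e-01, -3.51001333e-04],
       [ 4.49145808e-01, -8.93457439e-01,  1.35964400e-03],
       [ 2.97073599e-04, -1.37243616e-03, -9.99999014e-01]]), 'force': array([ 0.51354571,  0.35231871, -0.36907985]), 'torque': array([ 0.07212406,  0.01438853, -0.03697897]), 'opening': 0.08803335699683636}
side {'fx': 467.8392059763041, 'fy': 467.8392059763041, 'cx': 323.87531136392835, 'cy': 197.5306244779105, 'R': array([[-0.98878722,  0.1493212 , -0.00173573],
       [ 0.11404024,  0.74755481, -0.65433679],
       [-0.09640881, -0.6471978 , -0.75620126]]), 't': array([ 0.5368884 , -0.00587626,  
[... 935 characters left out ...]
0.68)]
top board_right [([0.558, 0.032, 0.115], 0.81), ([0.387, -0.253, 0.016], 0.67)]
top ramekin_0 [([0.394, -0.091, 0.004], 0.97)]
top shot_glass [([0.486, -0.104, 0.029], 0.85)]
top spoon_1 [([0.56, -0.084, 0.004], 0.56), ([0.558, 0.035, 0.116], 0.3)]
top salt_shaker [([0.461, 0.237, 0.082], 0.65)]
top tin_small [([0.661, 0.184, 0.068], 0.81), ([0.486, -0.002, 0.053], 0.74)]
wrist {'fx': 309.70691628693146, 'fy': 309.70691628693146, 'cx': 317.7662370031586, 'cy': 197.04424753458517, 'R': array([[ 0.44965514, -0.89320135,  0.00127068],
       [-0.86048144, -0.43280089,  0.26880304],
       [-0.23954528, -0.12196207, -0.96319433]]), 't': array([-0.55021544, -0.03651474,  0.38910391])}
0.95
```

View pics/side0.png

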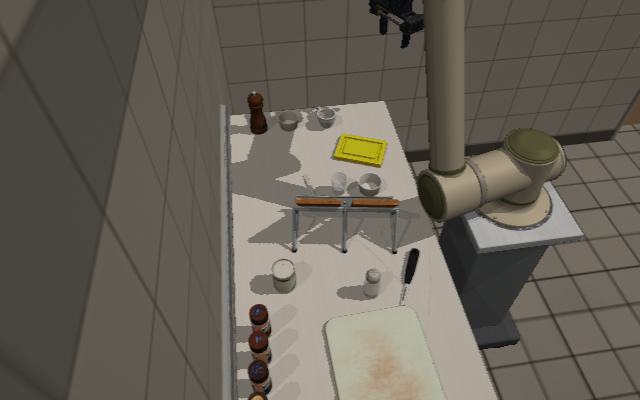

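View pics/top0.png

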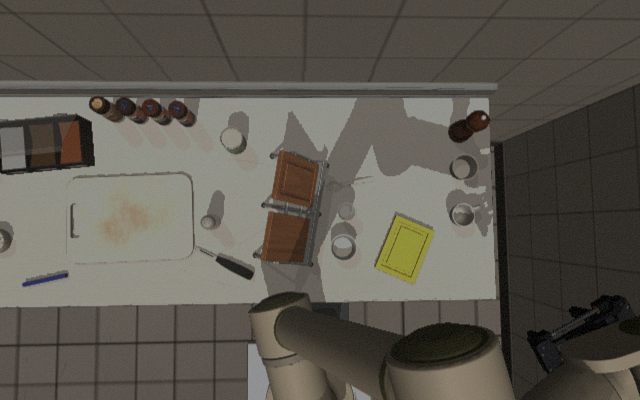

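View pics/wrist0.png

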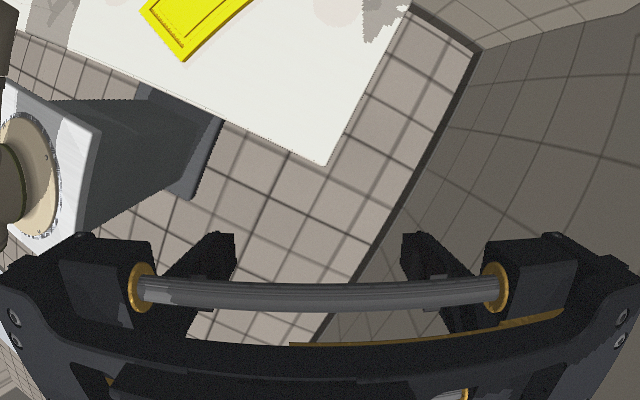

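```bash
python3 - <<'E'
from h import *
t=cv2.imread('pics/top0.png')[140:280,245:365];s=cv2.imread('pics/side0.png')[165:265,280:420]
cv2.imwrite('pics/tz.png',cv2.resize(t,None,fx=4,fy=4,interpolation=cv2.INTER_CUBIC))
cv2.imwrite('pics/sz.png',cv2.resize(s,None,fx=5,fy=5,interpolation=cv2.INTER_CUBIC))
E
```

```text
(no output)
```

View pics/tz.png

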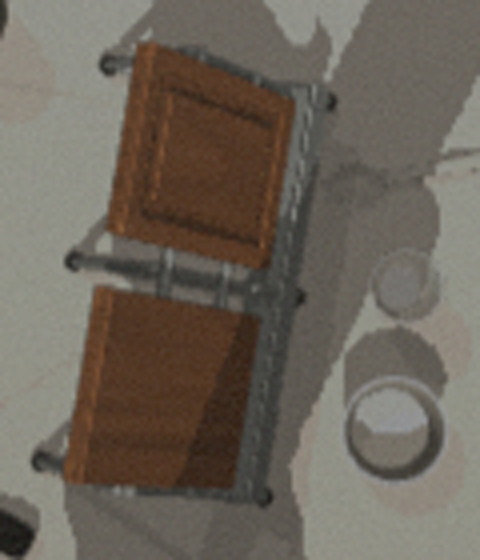

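View pics/sz.png

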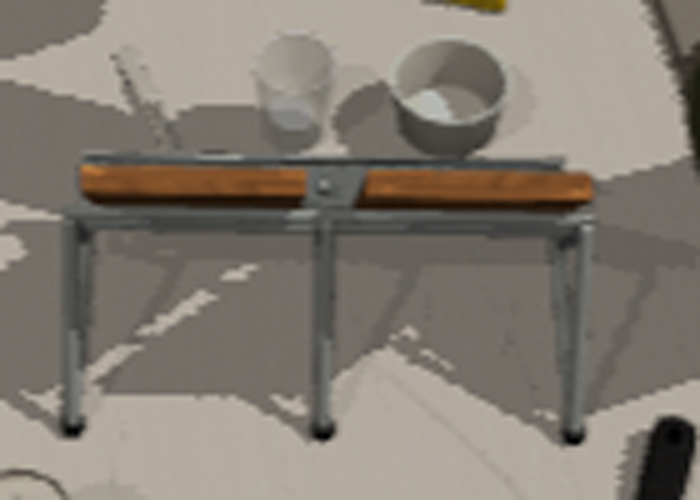

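```bash
cat > fit.py <<'E'
from h import *
from scipy.optimize import least_squares
u=np.array([.574,0,.819]);n=np.array([-.819,0,.574]);ey=np.array([0,1,0])
T=np.array([245,140]);S=np.array([280,165])
def corner(c,a,b,d): return np.array(c)+75*a*u+55*b*ey+7*d*n
ct=(7,66,102);cr=(7,-66,102)
# rack +y = world -x => near robot corner: b=+1
obs=[('top',ct,1,-1,1,(112,288)),('top',ct,1,1,1,(84,486)),('top',ct,-1,-1,1,(260,318)),('top',ct,-1,1,1,(237,490)),
('top',ct,1,-1,-1,(96,286)),('top',ct,1,1,-1,(66,482)),
('top',cr,1,-1,-1,(142,42)),('top',cr,1,1,-1,(108,230)),('top',cr,1,-1,1,(157,45)),('top',cr,1,1,1,(128,236)),('top',cr,-1,-1,1,(296,95)),('top',cr,-1,1,1,(268,268)),
('side',ct,1,-1,1,(368,172)),('side',ct,1,1,1,(588,176)),('side',cr,1,-1,1,(82,165)),('side',cr,1,1,1,(305,170)),
]
C={k:calibration(k) for k in('top','side')}
def w(p,X):
    c,s=np.cos(p[2]),np.sin(p[2]); return np.array([[c,-s,0],[s,c,0],[0,0,1]])@(np.array(X)/1000)+np.array([p[0],p[1],p[3]])
def res(p):
    o=[]
    for k,c,a,b,d,px in obs:
        t=(T+np.array(px)/4) if k=='top' else S+np.array(px)/5
        o+=list(proj(k,w(p,corner(c,a,b,d)),C[k])[0]-t)
    return np.array(o)
if __name__=='__main__':
    f=least_squares(res,[.495,.03,1.6,0],loss='soft_l1');print(f.x,f.cost);print(np.round(res(f.x).reshape(-1,2),1))
    for z in [0]:
        g=least_squares(lambda q:res([*q,z]),f.x[:3],loss='soft_l1');print(g.x,g.cost)
    p=f.x
    print('turned ctr',w(p,ct),'right',w(p,cr),'ledge',w(p,(-30.3,0,36.6)))
    for X in [(16.75+30,136,0)]: pass
E
python3 fit.py
```

```text
[ 0.48820513  0.03122127  1.39969105 -0.00929484] 22.18121332624075
[[ 1.3 -2. ]
 [-0.1 -2.6]
 [ 0.9 -2.1]
 [-0.4 -2.2]
 [ 0.5 -2.2]
 [-0.3 -2.7]
 [-1.2  1.7]
 [-0.9  2.2]
 [-0.2  1.1]
 [-1.1  1.3]
 [ 0.2  3.1]
 [ 0.3  2. ]
 [-1.7 -0.5]
 [-0.6 -0.6]
 [ 1.6  0.1]
 [ 1.9 -0.2]]
[0.48826551 0.03144328 1.40432395] 27.39071290888989
turned ctr [0.42436081 0.04935697 0.09270516] right [0.55443324 0.02688112 0.09270516] ledge [0.4830459  0.00136373 0.02730516]
```

```bash
cat > f2.py <<'E'
from fit import *
def res2(p):
    o=[]
    for k,c,a,b,d,px in obs:
        c=(7,c[1]+(p[4] if c[1]>0 else p[5]),102)
        t=(T+np.array(px)/4) if k=='top' else S+np.array(px)/5
        o+=list(proj(k,w(p,corner(c,a,b,d)),C[k])[0]-t)
    return np.r_[o,p[3]/.002, (p[4]+p[5])/3]
f=least_squares(res2,[.488,.03,1.4,0,0,0],loss='soft_l1');p=f.x;print(p,f.cost);print(np.round(res2(p)[:-2].reshape(-1,2),1).tolist())
print(w(p,(7,66+p[4],102)),w(p,(7,66,102)),w(p,(-30.3,66,36.6)))
for k,f0,z in(('top','tz',4),('side','sz',5)):
    im=cv2.imread('pics/'+f0+'.png');off=T if k=='top' else S
    def P(X): return tuple(np.int32((proj(k,w(p,X),C[k])[0]-off)*z+z/2))
    for y in(66+p[4],-66+p[5]):
        for d in(1,-1):
            cs=[P(corner((7,y,102),a,b,d)) for a,b in((1,1),(1,-1),(-1,-1),(-1,1))]
            for i in range(4): cv2.line(im,cs[i],cs[(i+1)%4],(0,255,0) if d>0 else (255,255,0),1)
    for X in[(-30.3,-136,36.6),(-56.5,-136,55)]:
        cv2.line(im,P(X),P((X[0],136,X[2])),(0,0,255),1)
    cv2.imwrite('pics/'+f0+'o.png',im)
E
python3 f2.py
```

```text
[ 0.48802364  0.03113571  1.40350866 -0.00898676  4.64151905 -4.64151873] 8.333155341989402
[[1.0, 0.2], [-0.2, -0.3], [0.7, -0.3], [-0.4, -0.4], [0.2, 0.0], [-0.5, -0.4], [-1.1, -0.2], [-0.5, 0.3], [-0.0, -0.8], [-0.7, -0.6], [0.3, 1.3], [0.6, 0.2], [0.4, -0.6], [1.4, -0.9], [-0.2, 0.1], [0.2, -0.4]]
[0.41953383 0.04980041 0.09301324] [0.42411056 0.04902755 0.09301324] [0.41789979 0.01224826 0.02761324]
```

```bash
python3 -c "
import cv2,numpy as np
a=cv2.imread('pics/tzo.png');b=cv2.imread('pics/szo.png');cv2.imwrite('pics/tzo2.png',a);print(a.shape,b.shape)"
```

```text
(560, 480, 3) (500, 700, 3)
```

View pics/tzo.png

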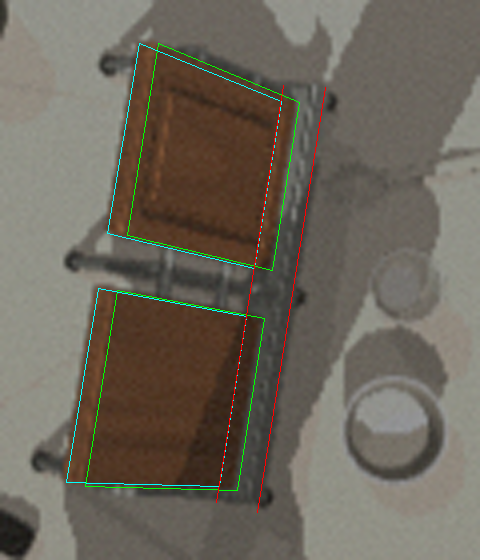

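View pics/szo.png

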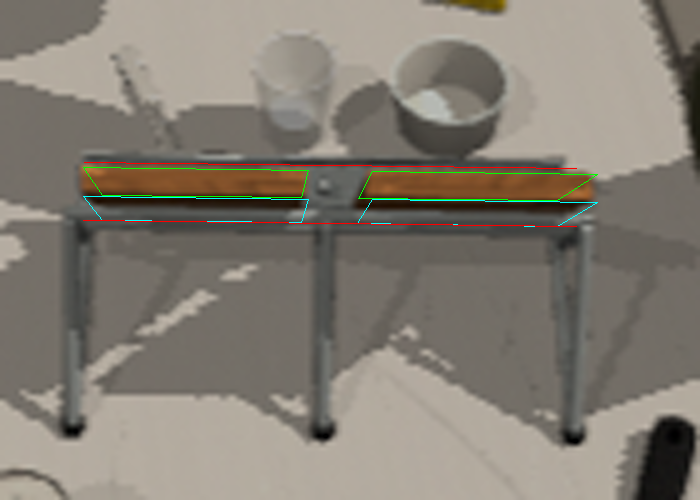

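```bash
python3 -m creep '[[[0.008,-0.009,0],0.013],[[0.025,-0.026,0],0.04],[[0.05,-0.052,0],0.08],[[0.078,-0.081,0],0.12],[[0.106,-0.11,0],0.16],[[0.134,-0.139,0],0.2],[[0.162,-0.168,0],0.24],[[0.19,-0.197,0],0.28],[[0.218,-0.226,0],0.32],[[0.246,-0.255,0],0.37],[[0.274,-0.285,0],0.41],[[0.302,-0.314,0],0.46],[[0.33,-0.343,0],0.5],[[0.358,-0.372,0],0.55],[[0.384,-0.399,0],0.59],[[0.404,-0.42,0],0.62],[[0.418,-0.434,0],0.634],[[0.418,-0.434,0],0.634]]' 1 10
python3 - <<'E'
from h import *
s=r.sense();print(s['joints'],s['tcp_pos'],s['orientation'][:,1]);save('wrist','w1.png');print(r.sense()['time_s'])
import json
c=calibration('wrist');print(c)
E
```

```text
time_s: 2.45
tcp_pos: [0.4253, 0.0873, 0.2497]
orientation: [[0.986, -0.165, 0.0], [-0.165, -0.986, 0.001], [0.0, -0.001, -1.0]]
force: [-0.3, -0.4, -0.6]
opening: 0.0876
[-7.20782523e-02  1.76367592e-01  1.59279952e+00  8.53032799e-04
  1.37227610e+00  1.66396242e+00] [0.42528564 0.0872993  0.24968129] [-1.64659147e-01 -9.86350165e-01 -8.46573326e-04]
2.5
{'fx': 309.70691628693146, 'fy': 309.70691628693146, 'cx': 317.7662370031586, 'cy': 197.04424753458517, 'R': array([[-0.1638377 , -0.98648671,  0.00108143],
       [-0.95027919,  0.15811837,  0.26826861],
       [-0.26481441,  0.04292486, -0.96334354]]), 't': array([0.15445311, 0.3538673 , 0.49853627])}
```

View pics/w1.png

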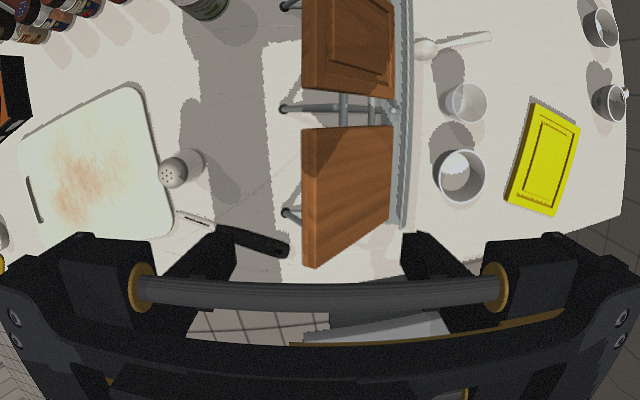

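```bash
python3 - <<'E'
from f2 import *
c={'fx': 309.70691628693146, 'fy': 309.70691628693146, 'cx': 317.7662370031586, 'cy': 197.04424753458517, 'R': np.array([[-0.1638377 , -0.98648671,  0.00108143],
       [-0.95027919,  0.15811837,  0.26826861],
       [-0.26481441,  0.04292486, -0.96334354]]), 't': np.array([0.15445311, 0.3538673 , 0.49853627])}
im=cv2.imread('pics/w1.png')[0:280,270:430];im=cv2.resize(im,None,fx=3,fy=2,interpolation=cv2.INTER_CUBIC);im0=im.copy()
for y in(66+p[4],-66+p[5]):
  for d in(1,-1):
    cs=[tuple(np.int32((proj('wrist',w(p,corner((7,y,102),a,b,d)),c)[0]-[270,0])*[3,2])) for a,b in((1,1),(1,-1),(-1,-1),(-1,1))]
    for i in range(4): cv2.line(im,cs[i],cs[(i+1)%4],(0,255,0) if d>0 else (255,255,0),1)
q=[*p];q[3]=0
cs=[tuple(np.int32((proj('wrist',w(q,corner((7,66+p[4],102),a,b,1)),c)[0]-[270,0])*[3,2])) for a,b in((1,1),(1,-1),(-1,-1),(-1,1))]
print(cs)
cv2.imwrite('pics/w1z.png',np.hstack([im0,im])[:,:800])
cv2.imwrite('pics/w1z.png',cv2.resize(np.hstack([im0[200:],im[200:]]),(800,300)))
E
```

```text
[ 0.48802364  0.03113571  1.40350866 -0.00898676  4.64151905 -4.64151873] 8.333155341989402
[[1.0, 0.2], [-0.2, -0.3], [0.7, -0.3], [-0.4, -0.4], [0.2, 0.0], [-0.5, -0.4], [-1.1, -0.2], [-0.5, 0.3], [-0.0, -0.8], [-0.7, -0.6], [0.3, 1.3], [0.6, 0.2], [0.4, -0.6], [1.4, -0.9], [-0.2, 0.1], [0.2, -0.4]]
[0.41953383 0.04980041 0.09301324] [0.42411056 0.04902755 0.09301324] [0.41789979 0.01224826 0.02761324]
[(np.int32(140), np.int32(546)), (np.int32(141), np.int32(265)), (np.int32(373), np.int32(254)), (np.int32(358), np.int32(441))]
```

View pics/w1z.png

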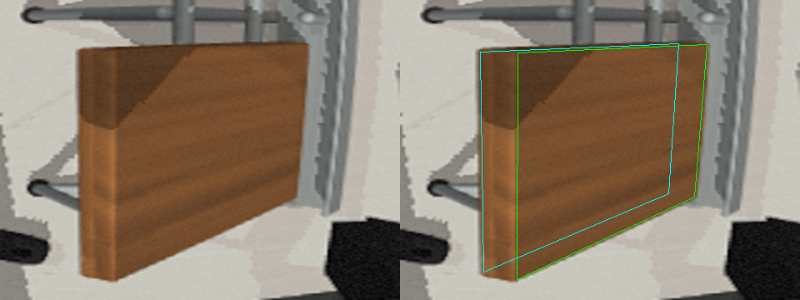

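```bash
cat > f3.py <<'E'
from f2 import *
c={'fx': 309.70691628693146, 'fy': 309.70691628693146, 'cx': 317.7662370031586, 'cy': 197.04424753458517, 'R': np.array([[-0.1638377 , -0.98648671,  0.00108143],
       [-0.95027919,  0.15811837,  0.26826861],
       [-0.26481441,  0.04292486, -0.96334354]]), 't': np.array([0.15445311, 0.3538673 , 0.49853627])}
wo=[(1,-1,1,117,48),(1,1,1,117,281),(1,-1,-1,79,50),(1,1,-1,82,274),(-1,-1,1,307,43),(-1,1,1,296,196)]
def res3(p,zs=.004):
    o=list(res2(p)); o[-2]=p[3]/zs
    for a,b,d,X,Y in wo:
        t=np.array([270+X/.8333/3,(200+Y/.8333)/2])
        o+=list(1.5*(proj('wrist',w(p,corner((7,66+p[4],102),a,b,d)),c)[0]-t))
    return np.array(o)
for zs in(.1,.004,.0005):
    f=least_squares(res3,p,args=(zs,),loss='soft_l1');print(zs,f.x,f.cost);print(np.round(res3(f.x)[-12:].reshape(-1,2)/1.5,1).tolist())
    print('ctr',w(f.x,(7,66+f.x[4],102)))
E
python3 f3.py | tail -9
```

```text
0.1 [ 0.4885147   0.03138258  1.40524769 -0.00657345  4.0554359  -4.05543913] 10.185747130739081
[[-0.0, 1.9], [-0.0, -0.5], [-0.2, 0.1], [0.4, -0.9], [0.2, 0.1], [-0.2, 0.4]]
ctr [0.42057061 0.04983155 0.09542655]
0.004 [ 0.48853085  0.031386    1.40523203 -0.00628034  4.0160267  -4.01602244] 11.075699600657074
[[-0.0, 1.8], [-0.0, -0.3], [-0.2, 0.1], [0.4, -0.8], [0.2, 0.1], [-0.2, 0.4]]
ctr [0.42062592 0.04982955 0.09571966]
0.0005 [ 0.48868883  0.0313506   1.40448605 -0.0040492   3.65579826 -3.65579042] 19.851020479668744
[[-0.0, 1.2], [-0.1, 0.4], [-0.3, -0.5], [0.1, -0.1], [0.7, -0.3], [0.2, 0.6]]
ctr [0.42115293 0.04978516 0.0979508 ]
```

```bash
python3 -m creep '[[[0.002,0,0.01],0],[[0.002,0,0.035],0],[[0.002,0,0.06],0],[[0.002,0,0.085],0],[[0.002,0,0.098],0],[[0.002,0,0.098],0]]' 1 10
python3 -c "
from h import *
save('wrist','w2.png')"
```

```text
time_s: 3.0
tcp_pos: [0.4258, 0.0831, 0.1497]
orientation: [[0.986, -0.169, -0.005], [-0.169, -0.986, 0.0], [-0.005, 0.001, -1.0]]
force: [-0.3, 0.0, -0.7]
opening: 0.0882
```

View pics/w2.png

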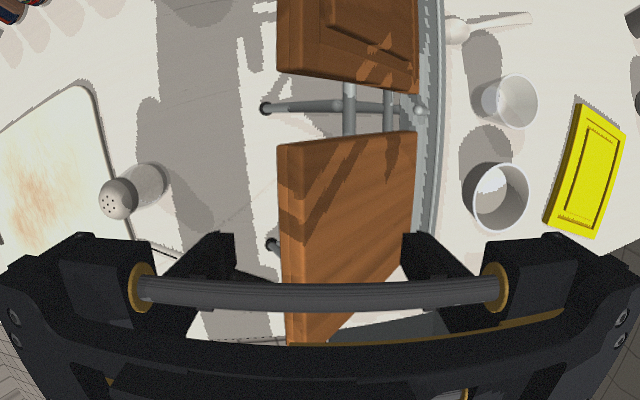

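```bash
python3 -m creep '[[[0,0.008,0],0],[[0,0.018,0],0],[[0,0.028,-0.002],0],[[0,0.038,-0.006],0],[[0,0.048,-0.010],0],[[0,0.058,-0.014],0],[[0,0.068,-0.018],0],[[0,0.075,-0.02],0],[[0,0.075,-0.02],0]]' 1 10
python3 -c "
from h import *
save('wrist','w3.png')"
```

```text
time_s: 3.8
tcp_pos: [0.4151, 0.0085, 0.1723]
orientation: [[0.986, -0.169, 0.001], [-0.169, -0.986, -0.0], [0.001, 0.0, -1.0]]
force: [-0.6, 0.9, 0.5]
opening: 0.0881
```

View pics/w3.png

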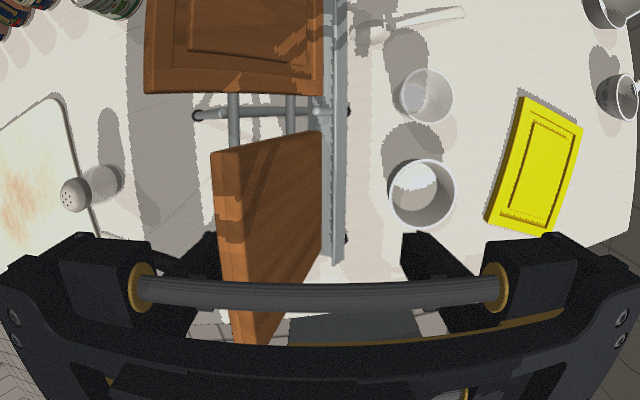

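```bash
python3 -m creep '[[[0,0,0],0],[[0,0,0],0],[[0,0,0],0],[[0,0,0],0]]' 0.4 10
python3 -c "
from h import *
save('wrist','w4.png')"
```

```text
time_s: 4.18
tcp_pos: [0.415, 0.0102, 0.1716]
orientation: [[0.986, -0.167, -0.0], [-0.167, -0.986, 0.0], [-0.0, -0.0, -1.0]]
force: [-0.6, 0.0, 0.2]
opening: 0.0638
```

View pics/w4.png

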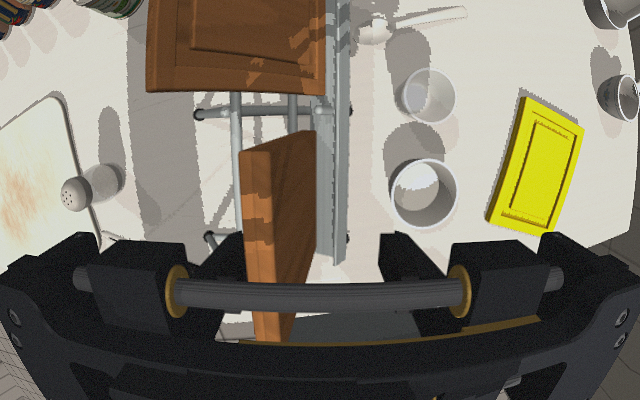

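Going upright nicely. Close on it.

```bash
python3 -m creep '[[[0,0,0],0],[[0,0,0],0],[[0,0,0],0],[[0,0,0],0],[[0,0,0],0],[[0,0,0],0],[[0,0,0],0],[[0,0,0],0],[[0,0,0],0],[[0,0,0],0]]' 0 12
python3 -c "
from h import *
save('wrist','w5.png');save('side','s5.png')"
```

```text
time_s: 5.07
tcp_pos: [0.415, 0.0099, 0.1718]
orientation: [[0.986, -0.167, 0.0], [-0.167, -0.986, 0.0], [0.0, -0.0, -1.0]]
force: [0.3, 1.3, 0.0]
opening: 0.0151
```

View pics/w5.png

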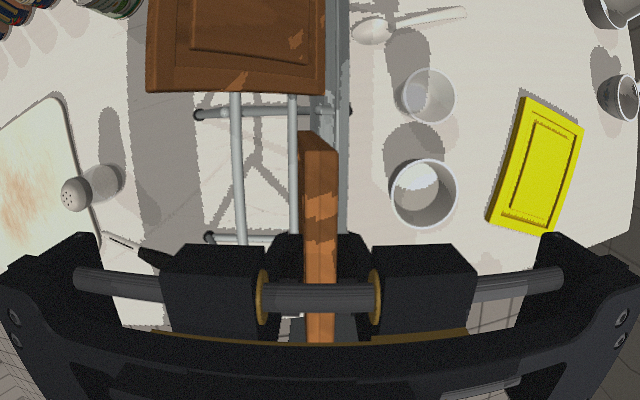

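View pics/s5.png

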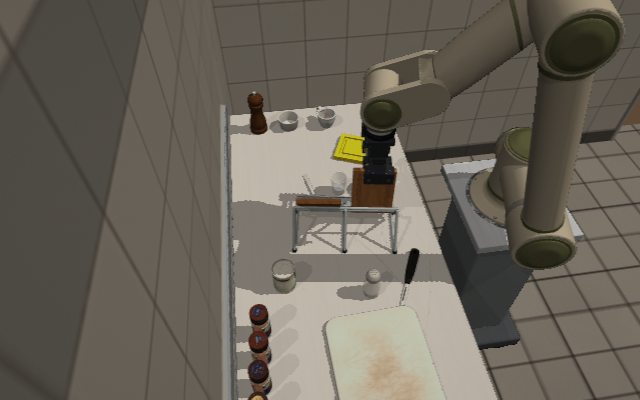

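```bash
python3 -m creep '[[[0,0,0],0],[[0,0,-0.008],0],[[0,0,-0.022],0],[[0,0,-0.04],0],[[0,0,-0.06],0],[[0,0,-0.08],0],[[0,0,-0.1],0],[[0,0,-0.12],0],[[0,0,-0.135],0],[[0,0,-0.14],0],[[0,0,-0.14],0]]' 0 35
python3 -c "
from h import *
print(r.sense()['joints'])
save('wrist','w6.png');save('side','s6.png')"
```

```text
time_s: 6.08
tcp_pos: [0.4151, 0.0096, 0.3127]
orientation: [[0.986, -0.168, 0.002], [-0.168, -0.986, -0.001], [0.002, 0.001, -1.0]]
force: [0.3, 0.2, -1.3]
opening: 0.0136
[-2.63427200e-01  9.33192671e-02  1.50623233e+00 -5.83488603e-04
  1.53981404e+00  1.47573106e+00]
```

View pics/w6.png

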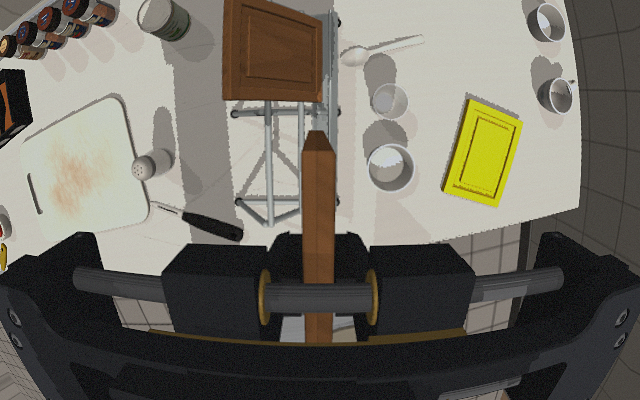

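View pics/s6.png

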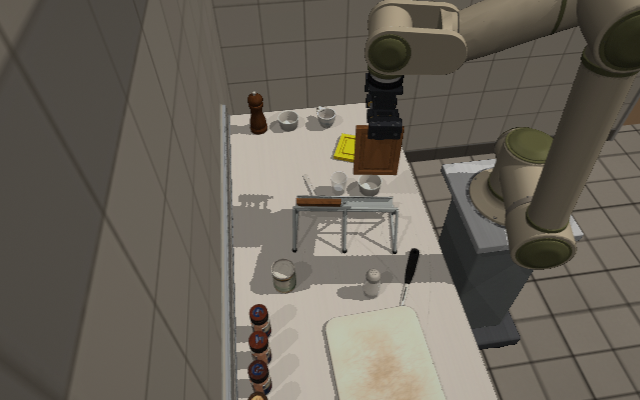

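```bash
python3 -m creep '[[[0.003,0,0],-0.04],[[0.003,-0.001,0],-0.12],[[0.003,-0.001,0],-0.23],[[0.003,-0.001,0],-0.35],[[0.003,-0.001,0],-0.47],[[0.003,-0.001,0],-0.59],[[0.003,-0.001,0],-0.71],[[0.003,-0.001,0],-0.83],[[0.003,-0.001,0],-0.95],[[0.003,-0.001,0],-1.07],[[0.003,-0.001,0],-1.19],[[0.003,-0.001,0],-1.31],[[0.003,-0.001,0],-1.43],[[0.003,-0.001,0],-1.55],[[0.003,-0.001,0],-1.67],[[0.003,-0.001,0],-1.79],[[0.003,-0.001,0],-1.91],[[0.003,-0.001,0],-2.03],[[0.003,-0.001,0],-2.15],[[0.003,-0.001,0],-2.27]]' 0 35
python3 -m creep '[[[0,0,0],-0.12],[[0,0,0],-0.24],[[0,0,0],-0.36],[[0,0,0],-0.48],[[0,0,0],-0.60],[[0,0,0],-0.72],[[0,0,0],-0.82],[[0,0,0],-0.87],[[0,0,0],-0.87]]' 0 35
python3 -c "
from h import *
print(r.sense()['joints'])
save('wrist','w7.png');save('side','s7.png')"
```

```text
time_s: 7.85
tcp_pos: [0.4177, 0.0103, 0.3105]
orientation: [[-0.511, 0.859, -0.003], [0.859, 0.511, 0.0], [0.002, -0.002, -1.0]]
force: [0.2, -0.6, -1.2]
opening: 0.0137
time_s: 8.6
tcp_pos: [0.4178, 0.0103, 0.3106]
orientation: [[-0.986, 0.167, -0.002], [0.167, 0.986, 0.0], [0.002, -0.0, -1.0]]
force: [-0.7, 0.7, -0.5]
opening: 0.0137
[-2.60184601e-01  1.01590917e-01  1.50276215e+00 -2.47172234e-04
  1.53966166e+00 -1.66286348e+00]
```

View pics/w7.png

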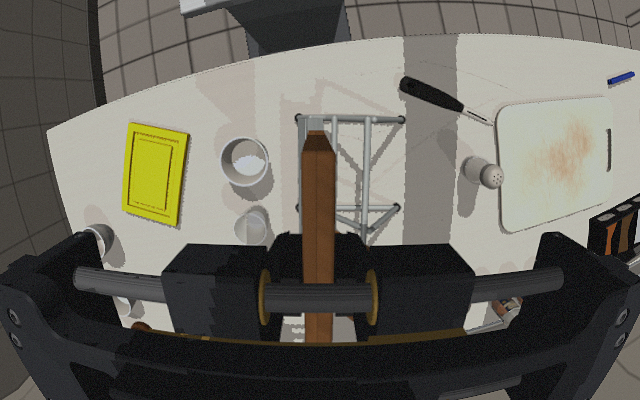

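View pics/s7.png

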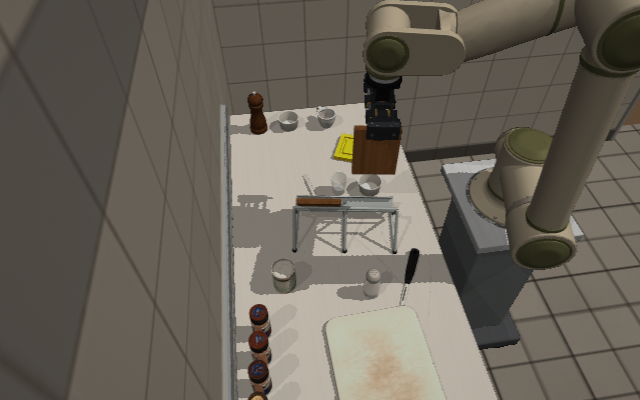

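```bash
python3 -m creep '[[[0,0,0.01],0],[[0,0,0.03],0],[[0,0,0.05],0],[[0,0,0.07],0],[[0,0,0.09],0],[[0,0,0.11],0],[[0,0,0.122],0],[[0,0,0.128],0],[[0,0,0.128],0],[[0,0,0.128],0]]' 0 35
python3 -c "
from h import *
save('wrist','w8.png');save('top','t8.png')"
```

```text
time_s: 9.53
tcp_pos: [0.4183, 0.0103, 0.184]
orientation: [[-0.986, 0.17, 0.0], [0.17, 0.986, -0.0], [-0.0, 0.0, -1.0]]
force: [0.3, -1.4, -0.1]
opening: 0.0139
```

View pics/w8.png

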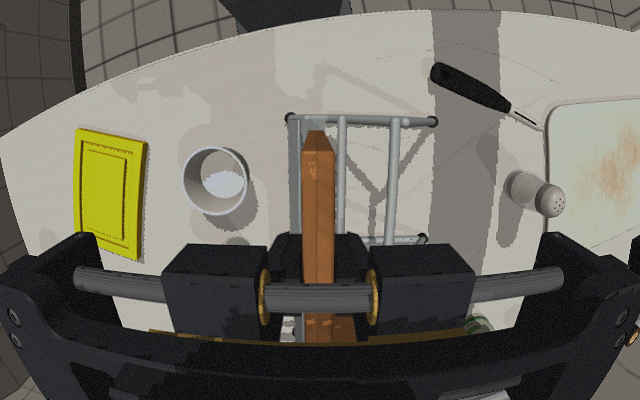

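View pics/t8.png

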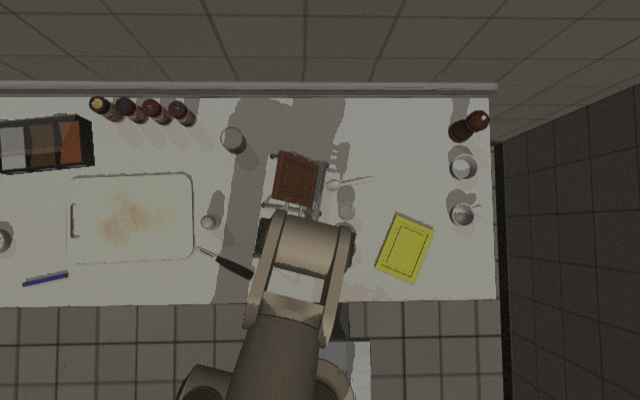

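```bash
python3 -m creep '[[[0,0,0.004],0],[[0,0,0.008],0],[[0,0,0.01],0],[[0,0,0.01],0]]' 0 35
python3 -m creep '[[[0,0,0.002],0],[[0,0,0.004],0],[[0,0,0.004],0]]' 0 35
```

```text
time_s: 9.97
tcp_pos: [0.4199, 0.0106, 0.176]
orientation: [[-0.986, 0.169, 0.007], [0.169, 0.986, 0.0], [-0.007, 0.002, -1.0]]
force: [0.5, 4.8, 18.8]
opening: 0.0138
time_s: 10.22
tcp_pos: [0.4207, 0.0105, 0.1728]
orientation: [[-0.985, 0.169, 0.01], [0.169, 0.986, -0.0], [-0.01, 0.002, -1.0]]
force: [0.8, 5.5, 26.1]
opening: 0.0138
```

```bash
python3 -m creep '[[[0,0.001,-0.003],0],[[0,0.002,-0.005],0],[[0,0.002,-0.005],0]]' 0 35
python3 -m creep '[[[0,0,0],0],[[0,0,0],0],[[0,0,0],0],[[0,0,0],0]]' 0.35 12
python3 -c "
from h import *
save('wrist','w9.png')"
```

```text
time_s: 10.47
tcp_pos: [0.4188, 0.0123, 0.1753]
orientation: [[-0.986, 0.169, 0.002], [0.169, 0.986, -0.001], [-0.002, -0.0, -1.0]]
force: [0.3, 0.7, 7.0]
opening: 0.0137
time_s: 10.8
tcp_pos: [0.4183, 0.0122, 0.1745]
orientation: [[-0.986, 0.169, -0.001], [0.169, 0.986, 0.0], [0.001, -0.0, -1.0]]
force: [0.3, -0.4, -0.6]
opening: 0.031
```

View pics/w9.png

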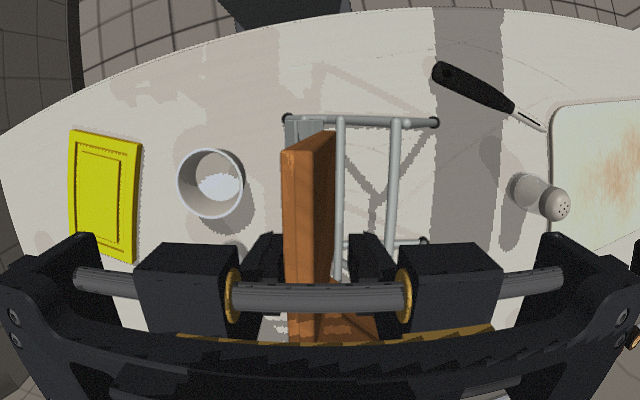

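```bash
python3 -m creep '[[[0,0.005,0],0],[[0,0.012,0],0],[[0,0.02,0],0],[[0,0.028,0],0],[[0,0.034,0],0],[[0,0.034,0],0]]' 0.35 12
python3 -c "
from h import *
save('wrist','w10.png')"
```

```text
time_s: 11.35
tcp_pos: [0.4242, 0.0471, 0.1747]
orientation: [[-0.986, 0.167, -0.0], [0.167, 0.986, 0.0], [0.0, 0.0, -1.0]]
force: [-0.5, -0.8, -0.6]
opening: 0.0307
```

View pics/w10.png

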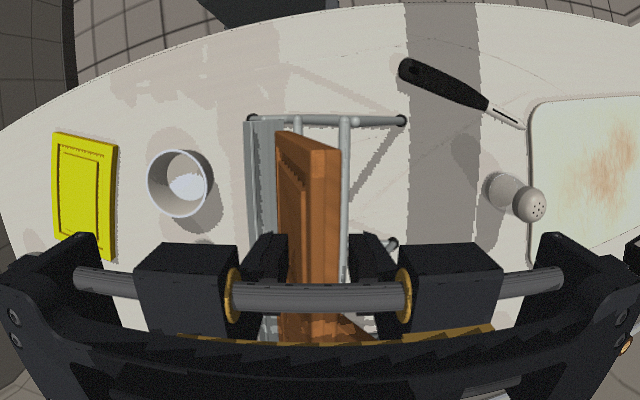

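```bash
python3 -m creep '[[[0,0.004,0],0],[[0,0.010,0.002],0],[[0,0.016,0.006],0],[[0,0.022,0.010],0],[[0,0.028,0.014],0],[[0,0.034,0.018],0],[[0,0.038,0.02],0],[[0,0.038,0.02],0],[[0,0.038,0.02],0]]' 0.6 12
python3 -c "
from h import *
save('wrist','w11.png')"
```

```text
time_s: 12.15
tcp_pos: [0.4306, 0.0834, 0.1546]
orientation: [[-0.986, 0.168, -0.0], [0.168, 0.986, -0.0], [0.0, -0.0, -1.0]]
force: [0.2, 0.4, 0.4]
opening: 0.0536
```

View pics/w11.png

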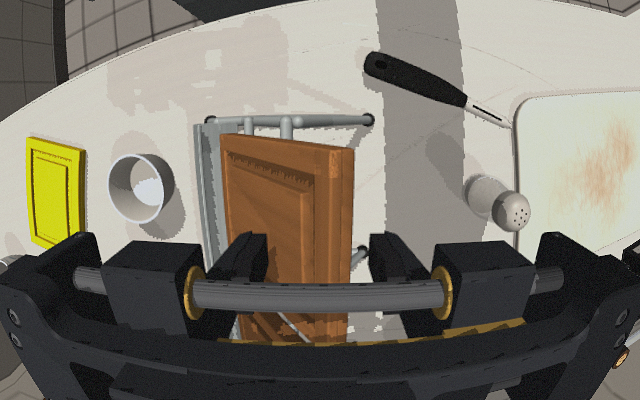

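```bash
python3 -m creep '[[[0,0.004,0],0],[[0,0.004,0],0],[[0,0.004,-0.01],0],[[0,0.004,-0.03],0],[[0,0.004,-0.055],0],[[0,0.004,-0.08],0],[[0,0.004,-0.105],0],[[0,0.004,-0.12],0],[[0,0.004,-0.12],0]]' 0.85 12
python3 -c "
from h import *
save('wrist','w12.png');save('side','s12.png')"
```

```text
time_s: 12.95
tcp_pos: [0.4322, 0.0871, 0.2776]
orientation: [[-0.986, 0.169, 0.006], [0.169, 0.986, -0.0], [-0.006, 0.001, -1.0]]
force: [0.5, -0.7, 0.2]
opening: 0.0745
```

View pics/w12.png

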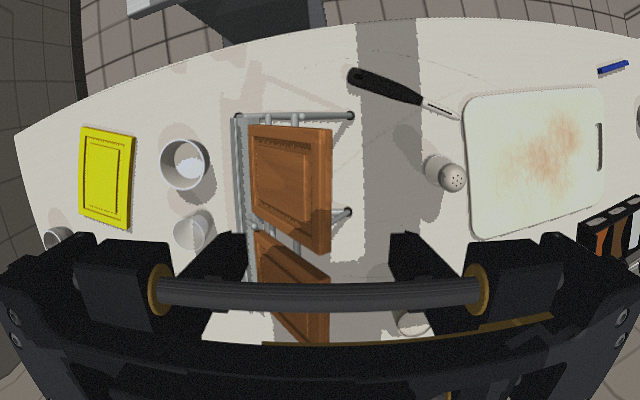

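View pics/s12.png

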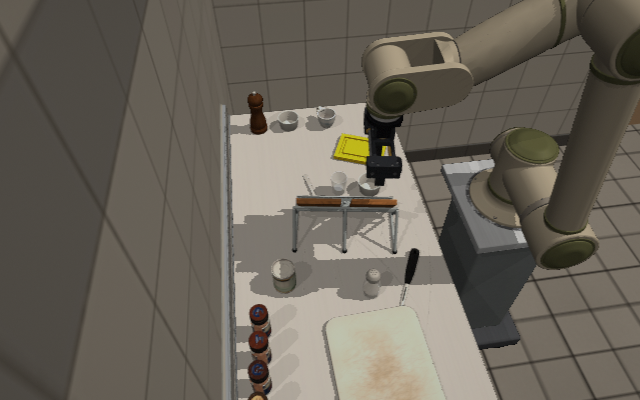

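```bash
python3 -m creep '[[[0,-0.01,-0.01],0],[[0,-0.03,-0.02],0],[[0,-0.06,-0.03],0],[[0,-0.095,-0.03],0],[[0,-0.13,-0.03],0],[[0,-0.165,-0.03],0],[[0,-0.2,-0.03],0],[[0,-0.235,-0.03],0],[[0,-0.27,-0.03],0],[[0,-0.3,-0.03],0],[[0,-0.33,-0.03],0],[[0,-0.35,-0.03],0],[[0,-0.36,-0.03],0],[[0,-0.36,-0.03],0]]' 1 12
python3 - <<'E'
from f3 import *
save('side','s13.png');t=save('top','t13.png')[:,:,::-1]
im=cv2.resize(t[140:280,245:365],None,fx=4,fy=4,interpolation=cv2.INTER_CUBIC);im0=im.copy()
p=f.x
def P(X): return tuple(np.int32((proj('top',w(p,X),C['top'])[0]-T)*4+2))
for y in(66+p[4],-66+p[5]):
    for d in(1,-1):
        cs=[P(corner((7,y,102),a,b,d)) for a,b in((1,1),(1,-1),(-1,-1),(-1,1))]
        for i in range(4): cv2.line(im,cs[i],cs[(i+1)%4],(0,255,0) if d>0 else (255,255,0),1)
cv2.imwrite('pics/t13z.png',cv2.resize(np.hstack([im0,im]),(800,467)))
E
```

```text
time_s: 14.22
tcp_pos: [0.37, -0.2688, 0.3032]
orientation: [[-0.985, 0.171, -0.002], [0.171, 0.985, 0.002], [0.002, 0.002, -1.0]]
force: [-0.6, -1.0, 0.1]
opening: 0.0884
[ 0.48802364  0.03113571  1.40350866 -0.00898676  4.64151905 -4.64151873] 8.333155341989402
[[1.0, 0.2], [-0.2, -0.3], [0.7, -0.3], [-0.4, -0.4], [0.2, 0.0], [-0.5, -0.4], [-1.1, -0.2], [-0.5, 0.3], [-0.0, -0.8], [-0.7, -0.6], [0.3, 1.3], [0.6, 0.2], [0.4, -0.6], [1.4, -0.9], [-0.2, 0.1], [0.2, -0.4]]
[0.41953383 0.04980041 0.09301324] [0.42411056 0.04902755 0.09301324] [0.41789979 0.01224826 0.02761324]
0.1 [ 0.4885147   0.03138258  1.40524769 -0.00657345  4.0554359  -4.05543913] 10.185747130739081
[[-0.0, 1.9], [-0.0, -0.5], [-0.2, 0.1], [0.4, -0.9], [0.2, 0.1], [-0.2, 0.4]]
ctr [0.42057061 0.04983155 0.09542655]
0.004 [ 0.48853085  0.031386    1.40523203 -0.00628034  4.0160267  -4.01602244] 11.075699600657074
[[-0.0, 1.8], [-0.0, -0.3], [-0.2, 0.1], [0.4, -0.8], [0.2, 0.1], [-0.2, 0.4]]
ctr [0.42062592 0.04982955 0.09571966]
0.0005 [ 0.48868883  0.0313506   1.40448605 -0.0040492   3.65579826 -3.65579042] 19.851020479668744
[[-0.0, 1.2], [-0.1, 0.4], [-0.3, -0.5], [0.1, -0.1], [0.7, -0.3], [0.2, 0.6]]
ctr [0.42115293 0.04978516 0.0979508 ]
```

View pics/t13z.png

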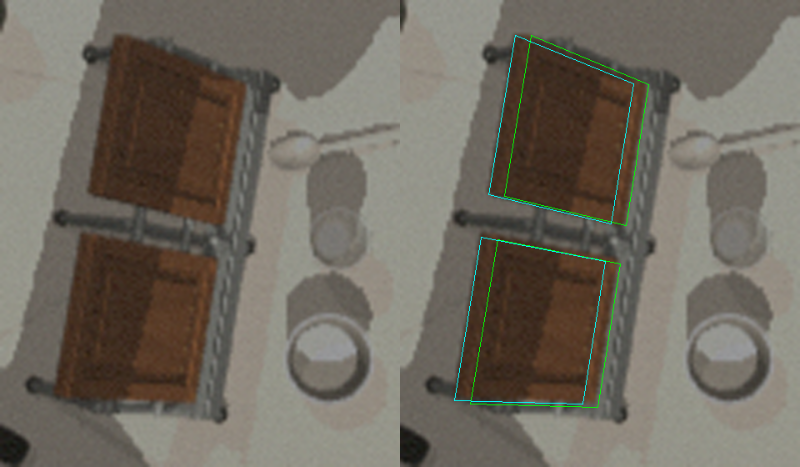

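View pics/t13.png

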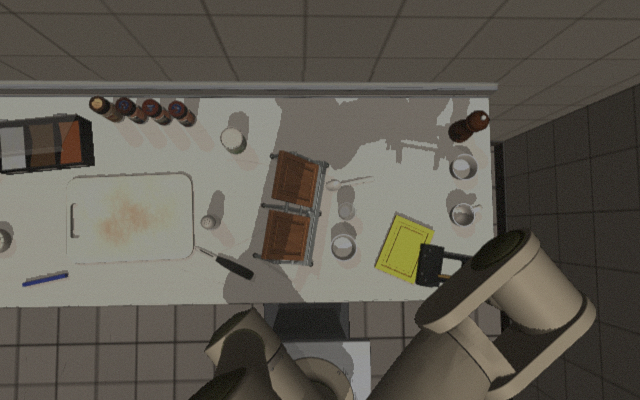

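```bash
python3 -c "
from h import *
print(workorder.close_job(),r.sense()['time_s'])"
```

```text
the job is handed in; nothing more can be done
the job is handed in; nothing more can be done
```

The wrong-way board was the one nearer the robot. It is now turned over and standing on its short edge in its own half of the rack, leaning on the bars with the groove outward. I handed the job in at about 14.3 s of the 43 s allowed; it gives no verdict.

**What I did:** I pushed the board upright against its ledge with the open jaws, gripped its top edge and lifted it. After turning it half a turn about the vertical, I lowered it back onto the ledge, tipped it back onto the bars and moved the arm clear.

**Last checks:** The final top view shows the groove on both boards. The turned board sits at the same lean as the other one, within about 2–3 mm of where it stood before. The other board, the ramekin, glass, spoon, shaker, tin and yellow board look unmoved in the top view; I judged that by eye.

**What disagreed or went off plan:**
- My camera fit put the rack about 4–9 mm lower than the text says, and the boards about 4 mm further apart. I left margin for this, and it did not affect the result.
- While lowering the board, it met the ledge about 4 mm sooner than expected, with a force of up to about 26 N. I raised it slightly before letting go.
- On release the board first tipped towards the lip onto the front finger. I pushed it back over onto the bars.

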